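Lay the carton down in the transit case and shut the lid

TASK

The carton was put into the transit case standing on end, so the lid cannot be shut. Push its top so that it tips over the first bearer and lies on its back on both bearers; then break the knee of the lid's folding stay and lower the lid gently until it is fully shut, without letting it slam. Leave everything else on the bench alone.

Things in the scene. Friction and masses are not known exactly. Their poses are not given: they have to be found in the camera images.
- case: open plywood transit case with aluminium edges, fixed on the bench; outside 334 (x) x 194 (y) x 120 high to the rim, walls 12, floor 10 thick: inside x -155 to 155, y -85 to 85, floor z = 10; slippery inside. Origin: centre of its underside; +x points away from the robot along the case, +y to the lid's hinge side, z up.
- bearer (a point): the first of two wooden strips across the case's inner floor, each 20 wide and 10 high (tops at z = 20 of the case): the point is the middle of the top edge of its near face, at x = -47 of the case. This face blocks the carton's foot. The second strip lies at x 85 to 105. The carton on its back is to rest on both.
- carton: cardboard carton, 86 deep (x) x 120 wide (y) x 180 tall (z), 0.4 to 0.8 kg, standing on end on the case's floor in its near (-x) end, 4 to 14 short of the first bearer, within 0.05 rad of square to the case, 70 above the rim; too big to grasp. Origin: centre of its underside. Its -x face has the label, its +x face is the back, which is to lie on the bearers, top end to the case's +x.
- lid (a joint): plywood lid, 334 x 194 x 10, 0.45 kg. rad: 0 = propped open, leaning 10 degrees outwards past upright, edge 310 above the bench; grows as it closes; 1.75 = shut on the rim. Slightly stiff, damped hinge: once the stay is folded it stays put near upright, and from about 70 degrees of opening down it sinks shut slowly by itself. Cannot be closed while the stay is locked.
- lid_hinge (a point): middle of the lid's hinge line, on the case's +y rim (y = 97, z = 120 of the case), parallel to the case's x.
- lid_edge (a point): middle of the lid's free long edge, mid-thickness, 194 from the hinge line.
- knee (a joint): knee of the folding stay: two flat steel bars, 86 between pivots, 14 wide, outside the case's near end, from the case up to the lid's end 110 from its hinge. rad: 0 = locked on its stop, 0.08 past straight; grows as it folds; 2.7 = lid shut. It breaks at a few N when the knee grip is pushed away from the lid (to the case's -y, level); 90 mm of level push draws the lid down to 60 degrees of opening.
- knee_grip (a point): middle of the black round finger grip on the knee: 16 diameter, 43 long, parallel to the case's x, sticking out from the bars towards the robot (at the start x -177 to -220, y = 72, z = 157 of the case), 10 clear of the case's and lid's ends, free above, below and at both sides. It swings about the stay's pivot.
- stay_pivot (a point): lower pivot of the stay, on the case's near end face (x = -167, y = 17, z = 90 of the case); the knee swings about it at radius 86, from the lid side over the top to the other side.
- squat_box: low, flat cardboard box, 110 x 80 x 55 high, beside the case on its catch (-y) side; a bystander. Its origin is the centre of its underside.
- screwdriver: black-handled screwdriver 190 long lying along its own x near the case's near corner; a bystander. Its origin is the centre of its underside.
- bin_loose: small grey picking bin, 170 x 110 x 85 high, with metal parts in it; a bystander. Its origin is the centre of its underside.
- pen_cup: white cup, 76 diameter, 100 high, with scissors and pens that stand up to 150 high; a bystander. Its origin is the centre of its underside.
- tape_dispenser: black desk tape dispenser, 140 x 58 x 94 high; a bystander. Its origin is the centre of its underside.
- stapler: black stapler, 135 x 34 x 55 high; a bystander. Its origin is the centre of its underside.
- label_roll: roll of white labels lying flat, 84 diameter, 45 high; a bystander. Its origin is the centre of its underside.
Not all that is in view belongs to the job. Leave any green or orange look-alike of the carton alone.

How it is judged:
On the way, in this order (a step that is already met when the one before it is completed fails the run):
1. the carton lies at rest on its back on both bearers, with the lid still propped open (angle between carton's own z axis and vertical between 1.5 and 1.64 rad and angle between carton's own x axis and vertical above 3.05 rad and z of carton in the frame of case between 0.055 and 0.071 m and x of carton in the frame of case between -0.09 and -0.02 m and linear speed of carton below 0.02 m/s and value of joint each of lid, knee below 0.3 rad), for 0.2 s.
2. the knee of the stay is broken (folded by more than 0.5 rad) (value of joint knee above 0.5 rad), for 0.05 s.
At the end, for the whole second after the job is handed in: The carton lies at rest on its back (its long axis level within 4 degrees, label side up within 5 degrees) on both bearers in the case, and the lid is shut to within 0.03 rad (1.7 degrees) (angle between carton's own z axis and vertical between 1.5 and 1.64 rad and angle between carton's own x axis and vertical above 3.05 rad and z of carton in the frame of case between 0.055 and 0.071 m and x of carton in the frame of case between -0.09 and -0.02 m and linear speed of carton below 0.02 m/s and value of joint lid above 1.72 rad); the robot touches nothing.
It fails at once if the lid slams: it turns faster than 1.5 rad/s in the last 0.4 rad before it is shut (value of joint lid above 1.35 rad and velocity of joint lid above 1.5 rad/s).
It fails at once if one of the other things on the bench is moved by more than 30 mm (distance of any of squat_box, screwdriver, bin_loose, pen_cup, tape_dispenser, stapler, label_roll from where it was at the start of the episode above 0.03 m).
It also fails if it takes over 61 s, if anything falls off the work surface, if the arm or the gripper's body presses on something with over 40 N, if the wrist force passes 120 N, or if a joint passes its speed limit or range.

ROBOT

A 6-joint arm with a two-finger parallel gripper is mounted at the origin on the work surface. World frame = base frame: x ahead of the robot, y to its left, z up, the work surface at z = 0. Lengths are in m, angles in rad, forces in N, time in s.
With the tool pointing down it reaches from about 0.3 to 0.775 m from the base axis. Payload 14.6 kg.
Tool frame: the origin (TCP) lies at the very end of the fingers, on their centre line; the grasp point (between the pads) lies 19 mm behind it (manip.pinch_z is the distance from the TCP to the grasp point, in m); z points along the fingers, y is the line along which they close (so a half turn about z gives the same grasp; the last joint's range is limited). The gripper opens to 85 mm and grips with 20 to 120 N. Pads are 22 mm wide; open, the fingers measure 114 mm over their backs; the gripper's body (76 mm by 85 mm) begins 54 mm behind the grasp point. The pads swing forward as they close: fully open they stand 13 mm farther back than shut.
Start: joints at [1.244, 0.3, 1.521, -0, 1.321, -0.067], TCP at [0.141, 0.532, 0.231] pointing down, gripper open.
Joint ranges: [-3.03, 3.03], [-0.79, 2.21], [0.23, 2.52], [-1.04, 4.18], [0, 3.07], [-2.55, 2.55]. Speed limits (rad/s): [2.22, 2.22, 2.57, 3.14, 3.14, 3.14].

INTERFACE

Orientations are given as a rotation vector (axis times angle).
In Python, from plant import manip gives the robot as it stands.
- The arm moves only by the tool step_arm, never from a script. Its argument "targets" is a list of rows, each a list of 7 numbers: the shift along the world's x, y, z in cm, then the turn, a rotation vector about the world's x, y, z in rad, then the closure, from 0 (fully open) to 1 (shut). A call has 1 to 12 rows; each row shifts and turns the commanded pose from where the row before left it; what a row does not reach is not made up. A row lasts 1/10 s, in which the tool goes at most 50 mm and 8.59 degrees, less where a joint would pass 70% of its speed; a pose out of reach is approached as far as the arm can. A call is refused whole if a number of a shift passes 5 or a number of a turn 0.15, either way. A call with a gripper value outside its range is refused whole. The fingers move at their own pace and stop on an object; "force" is the grip in N (left out, the last holds). Time passes only in rows, so rows that do not move let the fingers close. It gives the time, the measured TCP pose, the force, the opening and the grip force at its end, in the units of the state.
- manip.sense(): the state, without advancing time (a new reading comes with each control period).
- manip.grab_frame(name): name is "scene" or "top" or "wrist"; returns a dict with "frame" (384x512x3 uint8, blue, green, red), "mtx" (3x3 intrinsics, pixels), "origin" and "attitude" of the camera in the world. Camera axes: x right, y down, z forward; pixel columns grow to the right and rows downward; lengths in m; the calibration is good to about 2 mm. A picture is of the moment at which its call begins. There is no depth.
- manip.hand_in(): hands the job in; it is judged then, once.
The state is a dict: "time": time; "joint_pos": joint angles; "joint_velocities": joint speeds; "joint_efforts": joint torques, N m; "ee_pos": TCP position; "tool_rot": TCP orientation; "contact_force": force on the tool from outside, world axes, zero at the start; "moment": the same for the moment, N m; "gripper_width": opening from 0.0 (shut) to 1.0 (fully open); "gripper_force": force on a finger pad.
Only numpy, scipy, OpenCV 4.12 (cv2) and the standard library are available. Lean on these libraries where they do the work, as an engineer would, in place of code of your own. Each camera call takes 0.05 s, during which the arm holds its last target. There are 200 camera calls.

## Working session

There is one attempt and no reset: what is moved stays moved. The work goes in short steps, Python scripts to look and compute and a tool call to move; the robot and the scene stay as the last step left them, time stands still between calls to the robot, and variables do not carry over. Pictures are saved under pics/ and viewed, at most 13 in all, crops included, and the job is handed in when it is done.

Besides the shell and the picture viewer there is one more tool, called after "Emit:" by a JSON object that holds its "method" and its "body", one argument or row to a line. step_arm: Moves the arm, as the interface text tells. Its arguments: {"type":"object","properties":{"targets":{"type":"array"},"force":{"type":"number"}},"required":["targets"]}

```bash
mkdir -p pics
cat > h.py <<'E'
import numpy as np, cv2
from plant import manip
def shot(n,f):
    d=manip.grab_frame(n); cv2.imwrite(f'pics/{f}.png',d['frame']); np.savez(f'pics/{f}.npz',**{k:np.array(d[k]) for k in('mtx','origin','attitude')}); return d
def Rm(a):
    a=np.array(a,float)
    return a if a.shape==(3,3) else cv2.Rodrigues(a)[0]
def ray(f,u,v):
    d=np.load(f'pics/{f}.npz'); return d['origin'],Rm(d['attitude'])@np.linalg.inv(d['mtx'])@[u,v,1]
def atz(f,u,v,z):
    o,r=ray(f,u,v); return o+r*(z-o[2])/r[2]
def proj(f,p):
    d=np.load(f'pics/{f}.npz'); q=d['mtx']@Rm(d['attitude']).T@(np.array(p)-d['origin']); return q[:2]/q[2]
E
python3 - <<'E'
from h import *
print(manip.sense())
a=shot('scene','s1');b=shot('top','t1')
print(a['origin'],a['attitude'],b['origin'],b['attitude'])
cv2.imwrite('pics/both.png',np.hstack([cv2.resize(a['frame'],(400,300)),cv2.resize(b['frame'],(400,300))]))
cv2.imwrite('pics/t1b.png',cv2.resize(b['frame'],(800,600),interpolation=cv2.INTER_CUBIC))
cv2.imwrite('pics/s1b.png',cv2.resize(a['frame'],(800,600),interpolation=cv2.INTER_CUBIC))
E
```

```text
{'time': 0.0, 'joint_pos': array([ 1.24439888e+00,  3.00506268e-01,  1.52160193e+00,  1.40270860e-05,
        1.32070430e+00, -6.65833301e-02]), 'joint_velocities': array([ 0.00062837, -0.00039198,  0.00141636,  0.00010193, -0.0016828 ,
        0.000866  ]), 'joint_efforts': array([-2.37070753e-04, -5.43504202e+01, -3.61793554e+01, -9.42839824e-05,
        4.06899708e-03,  1.14377363e-05]), 'ee_pos': array([0.14120848, 0.53131348, 0.23069321]), 'tool_rot': array([-4.06940915e-01, -3.11487078e+00,  1.87493694e-03]), 'contact_force': array([ 0.2028066 , -0.1738789 , -0.64293263]), 'moment': array([ 0.02803272, -0.00682434,  0.00327262]), 'gripper_force': 0.0, 'gripper_width': 1.0020127042476838}
[0.99305889 0.73320131 1.0474535 ] [-0.72339616 -2.59846544  1.11505117] [ 0.41133839 -0.05202746  1.65681648] [-2.14860032  2.20127888 -0.06064016]
```

View pics/t1b.png

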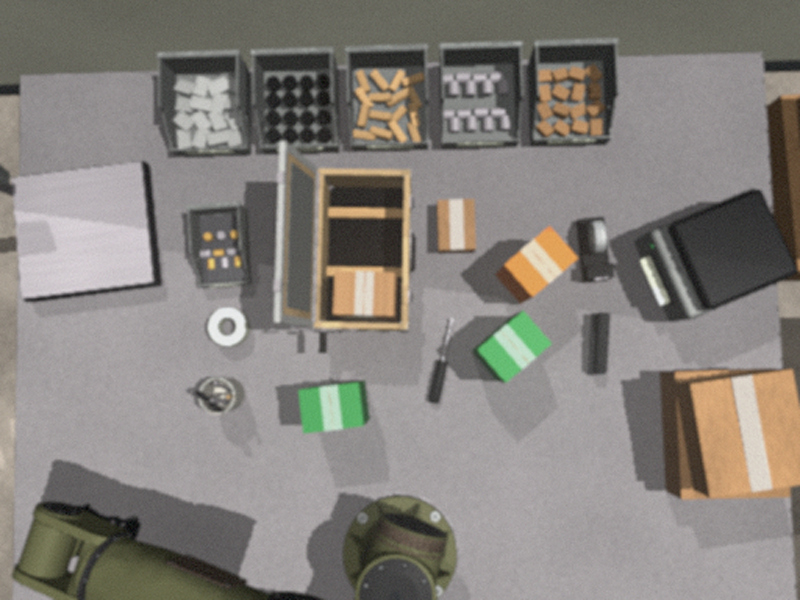

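View pics/s1b.png

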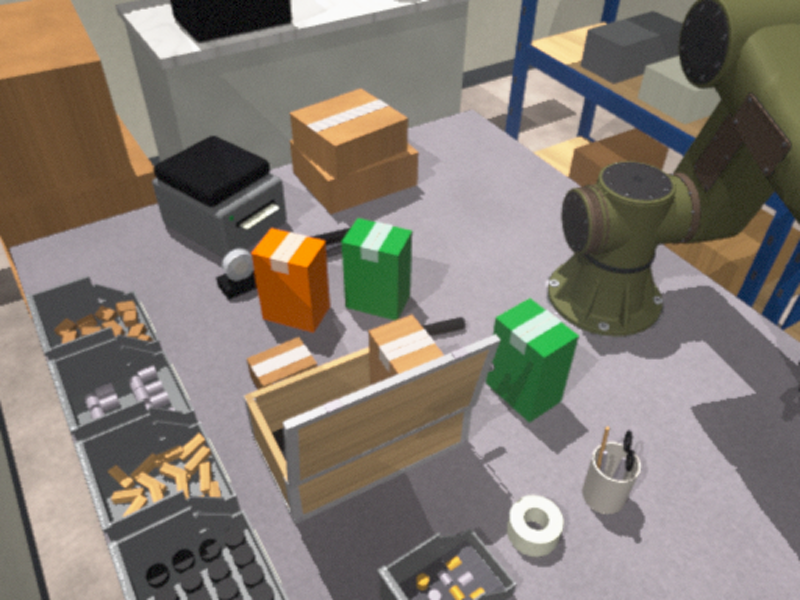

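Top view: case rim spans about (315–410, 170–328), with the carton top at about (333–396, 268–316), the stay near (300–323, 342), and a green look-alike in front. I'll enlarge the case area.

Run:
```python
from h import *
f=cv2.imread('pics/t1.png'); c=f[100:236,165:285]
cv2.imwrite('pics/c1.png',cv2.resize(c,None,fx=4.4,fy=4.4,interpolation=cv2.INTER_CUBIC))
for n,u,v,z in [('rim -x -y',410,328,.12),('rim +x -y',411,170,.12),('rim -x hinge?',317,328,.12),('rim +x hinge',317,170,.12),('carton top',365,292,.19),('green near',331,407,.18),('screw tip',451,320,.01)]:
    print(n,atz('t1',u*.64,v*.64,z).round(3))
```

```text
rim -x -y [ 0.479 -0.036  0.12 ]
rim +x -y [ 0.81  -0.046  0.12 ]
rim -x hinge? [0.484 0.156 0.12 ]
rim +x hinge [0.815 0.151 0.12 ]
carton top [0.549 0.05  0.19 ]
green near [0.325 0.122 0.18 ]
screw tip [ 0.499 -0.126  0.01 ]
```

View pics/c1.png

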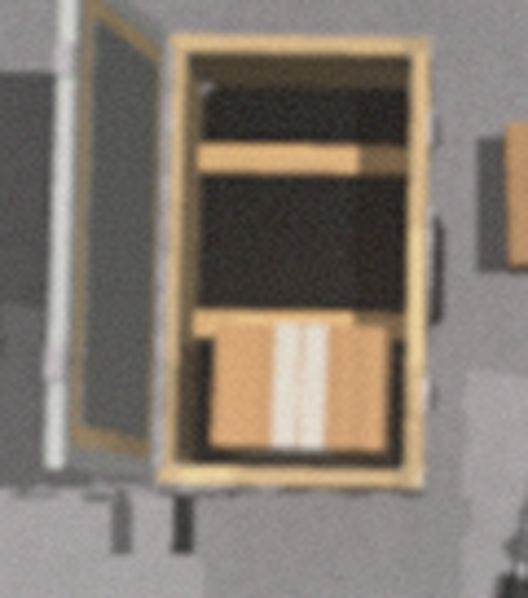

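```bash
cat >> h.py <<'E'
def C(f,cx,cy,z): return atz(f,165+cx/4.4,100+cy/4.4,z)
E
python3 - <<'E'
from h import *
P=np.array([C('t1',*p,.12)[:2] for p in [(424,487),(430,37),(158,487),(172,36)]])
L=np.array([(-.167,-.097),(.167,-.097),(-.167,.097),(.167,.097)])
Pc=P.mean(0); D=P-Pc
th=np.arctan2((L[:,0]*D[:,1]-L[:,1]*D[:,0]).sum(),(L*D).sum())
R=np.array([[np.cos(th),-np.sin(th)],[np.sin(th),np.cos(th)]])
print('case',Pc,th,'res',((P-Pc)@R-L).round(4).tolist())
Q=np.array([C('t1',*p,.19)[:2] for p in [(215,323),(388,325),(387,450),(210,447)]])
print('carton in case',((Q-Pc)@R).round(4).tolist(),((Q.mean(0)-Pc)@R))
g=np.array([C('t1',*p,.157)[:2] for p in [(182,497),(182,551)]])
print('grip',g,((g-Pc)@R))
for n,p in dict(label=(-.138,-.0,.19),grip=(-.1985,.072,.157),knee=(-.18,.017,.09)).items():
    print(n,(R@p[:2]+Pc),p[2])
print(Rm(manip.sense()['tool_rot']).round(3))
E
```

```text
case [0.64660778 0.05755394] -0.038186362639390264 res [[0.0007, 0.0], [0.0012, 0.0004], [-0.002, 0.0011], [0.0001, -0.0015]]
carton in case [[-0.0559, 0.0507], [-0.0558, -0.071], [-0.1437, -0.0717], [-0.1433, 0.0524]] [-0.09968912 -0.0099111 ]
grip [[0.47218992 0.13975313]
 [0.43364695 0.14034866]] [[-0.17742883  0.0754805 ]
 [-0.21596644  0.07460414]]
label [0.50870838 0.06282238] 0.19
grip [0.45100124 0.1370796 ] 0.157
knee [0.46738801 0.08141342] 0.09
[[-0.966  0.257 -0.   ]
 [ 0.257  0.966 -0.001]
 [ 0.    -0.001 -1.   ]]
```

Emit:
{"method": "step_arm", "body": {
  "targets": [
    [2.5,-4,0.5,0,0,0.018,1],
    [2.5,-4,0.5,0,0,0.018,1],
    [2.5,-4,0.5,0,0,0.018,1],
    [2.5,-4,0.5,0,0,0.018,1],
    [2.5,-4,0.5,0,0,0.018,1],
    [2.5,-4,0.5,0,0,0.018,1],
    [2.5,-4,0.5,0,0,0.018,1],
    [2.5,-4,0.5,0,0,0.018,1],
    [2.5,-4,0.5,0,0,0.018,1],
    [2.5,-4,0.5,0,0,0.018,1],
    [2.5,-4,0.5,0,0,0.018,1],
    [2.5,-4,0.5,0,0,0.018,1]
  ],
  "force": 40
}}

```text
time: 1.3
ee_pos: [0.4418, 0.0496, 0.2915]
tool_rot: [0.068, 3.141, 0.0]
contact_force: [0.6, 1.1, 0.9]
gripper_width: 0.001
gripper_force: 0.0
```

Emit:
{"method": "step_arm", "body": {
  "targets": [
    [0,0.1,-4,0,0,0,1],
    [0,0.1,-4,0,0,0,1],
    [0,0.1,-3,0,0,0,1],
    [0,0,-1.6,0,0,0,1],
    [1,0,0,0,0,0,1],
    [1,0,0,0,0,0,1],
    [1,0,0,0,0,0,1],
    [1,0,0,0,0,0,1],
    [0.5,0,0,0,0,0,1],
    [0.5,0,0,0,0,0,1],
    [0.5,0,0,0,0,0,1],
    [0.5,0,0,0,0,0,1]
  ]
}}

```text
time: 2.5
ee_pos: [0.5015, 0.0545, 0.1653]
tool_rot: [-0.069, -3.14, 0.0]
contact_force: [-2.2, 0.6, 1.1]
gripper_width: 0.001
gripper_force: 0.7
```

Emit:
{"method": "step_arm", "body": {
  "targets": [
    [0.5,0,0,0,0,0,1],
    [0.5,0,0,0,0,0,1],
    [0.5,0,0,0,0,0,1],
    [0.5,0,0,0,0,0,1],
    [0.5,0,0,0,0,0,1],
    [0.5,0,0,0,0,0,1],
    [0.5,0,0,0,0,0,1],
    [0.5,0,0,0,0,0,1]
  ]
}}

```text
time: 3.3
ee_pos: [0.5417, 0.0545, 0.1653]
tool_rot: [0.069, 3.141, -0.0]
contact_force: [-1.1, -0.6, -0.1]
gripper_width: -0.002
gripper_force: 0.6
```

Emit:
{"method": "step_arm", "body": {
  "targets": [
    [0.5,0,0,0,0,0,1],
    [0.5,0,0,0,0,0,1],
    [0.4,0,0,0,0,0,1],
    [0.4,0,0,0,0,0,1]
  ]
}}

```text
time: 3.7
ee_pos: [0.5596, 0.0545, 0.1652]
tool_rot: [0.069, 3.141, -0.0]
contact_force: [-0.0, -0.5, 0.8]
gripper_width: -0.001
gripper_force: 0.3
```

Run:
```python
from h import *
a=shot('scene','s2')['frame'][170:340,140:340];b=shot('top','t2')['frame'][100:236,165:285]
a=cv2.resize(a,(400,340));b=cv2.resize(b,(300,340))
cv2.imwrite('pics/m2.png',np.hstack([a,b]))
```

```text
(no output)
```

View pics/m2.png

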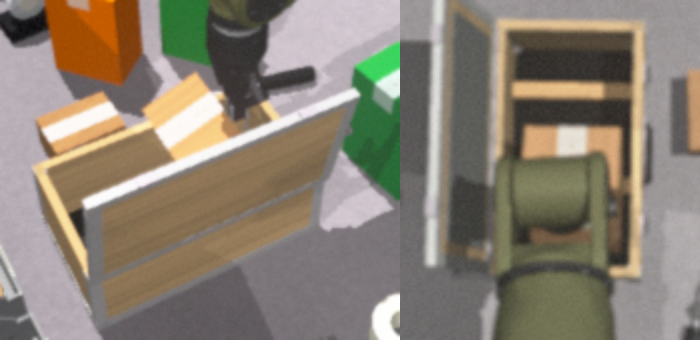

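The carton is tipped by about 25° and resting on the fingertips, with the force near zero, so it's close to balance. I'll keep going slowly.

Emit:
{"method": "step_arm", "body": {
  "targets": [
    [0.3,0,0,0,0,0,1],
    [0.3,0,0,0,0,0,1],
    [0.3,0,0,0,0,0,1],
    [0.3,0,0,0,0,0,1],
    [0.3,0,0,0,0,0,1],
    [0.3,0,0,0,0,0,1],
    [0.3,0,0,0,0,0,1],
    [0.3,0,0,0,0,0,1],
    [0,0,0,0,0,0,1],
    [0,0,0,0,0,0,1],
    [0,0,0,0,0,0,1],
    [0,0,0,0,0,0,1]
  ]
}}

```text
time: 5.0
ee_pos: [0.5832, 0.0546, 0.1653]
tool_rot: [-0.069, -3.141, -0.0]
contact_force: [0.9, 0.2, -0.2]
gripper_width: -0.0
gripper_force: 0.0
```

Emit:
{"method": "step_arm", "body": {
  "targets": [
    [0,0,4,0,0,0,1],
    [0,0,4,0,0,0,1],
    [0,0,4,0,0,0,1],
    [-3,-1.5,3,0,0,0,1],
    [-4,-1.5,0,0,0,0,1],
    [-4,-1.5,0,0,0,0,1],
    [-4,-1.5,0,0,0,0,1],
    [-3,0,0,0,0,0,1]
  ]
}}

```text
time: 5.8
ee_pos: [0.4012, -0.0064, 0.3153]
tool_rot: [0.071, 3.14, -0.0]
contact_force: [0.7, -0.5, 0.3]
gripper_width: 0.003
gripper_force: 0.0
```

Run:
```python
from h import *
a=shot('scene','s3')['frame'][170:340,140:340];b=shot('top','t3')['frame'][100:236,165:285]
a=cv2.resize(a,(300,255));b=cv2.resize(b,None,fx=4.4,fy=4.4,interpolation=cv2.INTER_CUBIC)[:598,:480]
a=np.vstack([a,np.zeros((598-255,300,3),np.uint8)])
cv2.imwrite('pics/m3.png',np.hstack([b,a]))
```

```text
(no output)
```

View pics/m3.png

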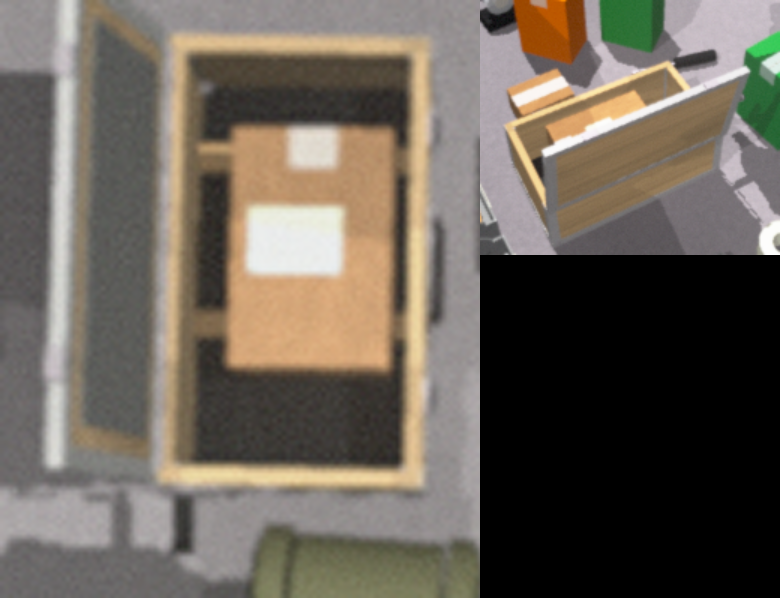

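Run:
```python
from h import *
t=-.0382;R=np.array([[np.cos(t),-np.sin(t)],[np.sin(t),np.cos(t)]]);c=np.array([.6466,.0576])
for p in [(230,126),(392,126),(392,370),(227,368)]: print((C('t3',*p,.106)[:2]-c)@R)
for u,v in [(299,385),(362,381),(366,426),(305,432)]: print('green',atz('t1',u*.64,v*.64,.18))
```

```text
[0.10268139 0.05232558]
[ 0.10396567 -0.06902845]
[-0.07928776 -0.07184879]
[-0.07936726  0.05072212]
green [0.36922929 0.18477199 0.18      ]
green [0.37422135 0.06014032 0.18      ]
green [0.28614852 0.05398343 0.18      ]
green [0.27709597 0.17416047 0.18      ]
```

Emit:
{"method": "step_arm", "body": {
  "targets": [
    [0.5,4,0,-0.005,-0.12,0,1],
    [0.5,4,0,-0.005,-0.12,0,1],
    [0.5,4,0,-0.005,-0.12,0,1],
    [0.4,4,0,0,0,0,1],
    [0,2.9,0,0,0,0,1],
    [0,0,0,0,0,0,1]
  ]
}}

```text
time: 6.5
ee_pos: [0.4221, 0.1864, 0.3151]
tool_rot: [0.056, 2.781, -0.009]
contact_force: [0.0, -0.3, 0.2]
gripper_width: -0.0
gripper_force: 0.0
```

Emit:
{"method": "step_arm", "body": {
  "targets": [
    [0.8,0,-4,0,0,0,1],
    [0.8,0,-4,0,0,0,1],
    [0.8,0,-4,0,0,0,1],
    [0.8,0,-3,0,0,0,1],
    [0,0,-3,0,0,0,1],
    [0,-0.7,0,0,0,0,1],
    [0,-0.7,0,0,0,0,1],
    [0,-0.5,0,0,0,0,1],
    [0,-0.4,0,0,0,0,1],
    [0,-0.4,0,0,0,0,1]
  ]
}}

```text
time: 7.5
ee_pos: [0.4554, 0.1568, 0.1374]
tool_rot: [0.061, 2.776, -0.007]
contact_force: [-0.2, 6.7, 5.1]
gripper_width: 0.003
gripper_force: 3.2
```

Run:
```python
from h import *
a=shot('scene','s4')['frame'][190:330,200:400];b=shot('top','t4')['frame'][120:240,165:285]
a=cv2.resize(a,(500,350));b=cv2.resize(b,(300,350))
cv2.imwrite('pics/m4.png',np.hstack([a,b]))
```

```text
(no output)
```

View pics/m4.png

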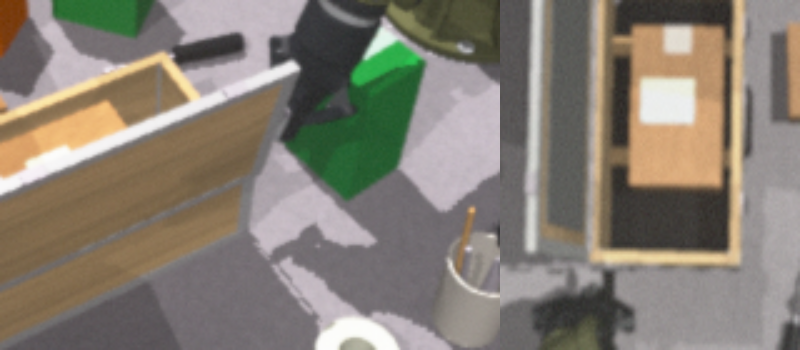

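The fingers are against the grip and feel about 7 N. Now I'll push it level towards -y.

Emit:
{"method": "step_arm", "body": {
  "targets": [
    [0,-0.5,0,0,0,0,1],
    [0,-0.5,0,0,0,0,1],
    [0,-0.5,0,0,0,0,1],
    [0,-0.5,0,0,0,0,1],
    [0,-0.5,0,0,0,0,1],
    [0,-0.5,0,0,0,0,1]
  ]
}}

```text
time: 8.2
ee_pos: [0.4574, 0.129, 0.1412]
tool_rot: [0.059, 2.768, -0.002]
contact_force: [-23.0, 22.7, 57.3]
gripper_width: -0.001
gripper_force: 31.9
```

Emit:
{"method": "step_arm", "body": {
  "targets": [
    [0,-0.5,0,0,0,0,1],
    [0,-0.5,0,0,0,0,1],
    [0,-0.5,0,0,0,0,1],
    [0,-0.5,0,0,0,0,1],
    [0,-0.5,0,0,0,0,1],
    [0,-0.5,0,0,0,0,1]
  ]
}}

```text
time: 8.8
ee_pos: [0.4569, 0.0968, 0.1408]
tool_rot: [0.06, 2.771, -0.008]
contact_force: [-23.9, -3.2, 52.0]
gripper_width: -0.003
gripper_force: 24.1
```

Run:
```python
from h import *
a=shot('scene','s5')['frame'][150:330,130:400];b=shot('top','t5')['frame'][90:240,165:285]
a=cv2.resize(a,(500,350));b=cv2.resize(b,(300,350))
cv2.imwrite('pics/m5.png',np.hstack([a,b]))
```

```text
(no output)
```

View pics/m5.png

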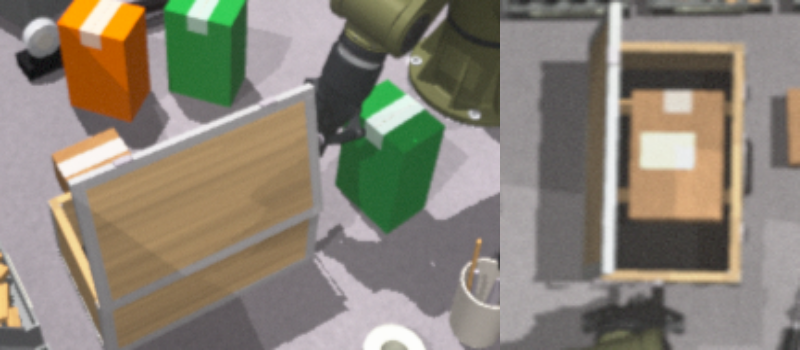

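The reaction is along the tool axis (52 N up), so the rising grip is probably wedged under the finger linkage. I'll raise the tool.

Emit:
{"method": "step_arm", "body": {
  "targets": [
    [0,0,0.7,0,0,0,1],
    [0,0,0.7,0,0,0,1],
    [0,0,0.6,0,0,0,1]
  ]
}}

```text
time: 9.2
ee_pos: [0.4542, 0.0965, 0.1559]
tool_rot: [0.061, 2.78, -0.01]
contact_force: [0.3, 1.2, -0.4]
gripper_width: -0.002
gripper_force: 0.0
```

Run:
```python
from h import *
s=manip.sense();print(s['ee_pos'],s['contact_force'])
a=shot('wrist','w6')['frame'];b=shot('top','t6')['frame'][160:240,165:285]
a=cv2.resize(a,(480,360));b=cv2.resize(b,(480,320),interpolation=cv2.INTER_CUBIC)[:,160:480]
b=np.vstack([b,np.zeros((40,320,3),np.uint8)])
cv2.imwrite('pics/m6.png',np.hstack([a,b]))
```

```text
[0.4542443  0.09647404 0.15593404] [ 0.34055401  1.17875875 -0.44695308]
```

View pics/m6.png

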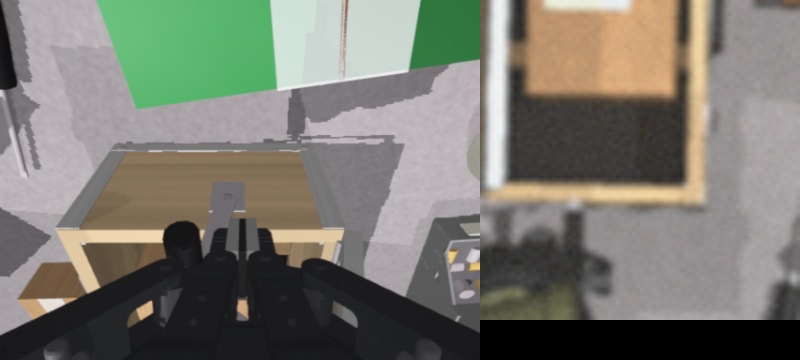

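The wrist view shows the grip (182,240) right beside the fingers on the -y side, not yet released, and the force is now zero. I'll continue at this height.

Emit:
{"method": "step_arm", "body": {
  "targets": [
    [0,0,0.5,0,0,0,1],
    [0,-0.4,0,0,0,0,1],
    [0,-0.4,0,0,0,0,1],
    [0,-0.4,0,0,0,0,1],
    [0,-0.4,0,0,0,0,1],
    [0,-0.4,0,0,0,0,1],
    [0,0,0,0,0,0,1]
  ]
}}

```text
time: 10.0
ee_pos: [0.4543, 0.076, 0.1602]
tool_rot: [0.062, 2.781, -0.01]
contact_force: [0.6, -0.4, 0.3]
gripper_width: -0.001
gripper_force: 0.0
```

Emit:
{"method": "step_arm", "body": {
  "targets": [
    [0,-0.4,0,0,0,0,1],
    [0,-0.4,0,0,0,0,1],
    [0,-0.4,-0.1,0,0,0,1],
    [0,-0.4,-0.2,0,0,0,1],
    [0,-0.4,-0.2,0,0,0,1],
    [0,0,0,0,0,0,1],
    [0,0,0,0,0,0,1]
  ]
}}

```text
time: 10.7
ee_pos: [0.4543, 0.0564, 0.1552]
tool_rot: [0.061, 2.781, -0.01]
contact_force: [-0.2, -0.5, -1.3]
gripper_width: 0.001
gripper_force: 0.0
```

Run:
```python
from h import *
a=shot('scene','s7')['frame'][150:330,130:400];b=shot('top','t7')['frame'][90:240,165:285]
a=cv2.resize(a,(500,350));b=cv2.resize(b,(300,350))
cv2.imwrite('pics/m7.png',np.hstack([a,b]))
```

```text
(no output)
```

View pics/m7.png

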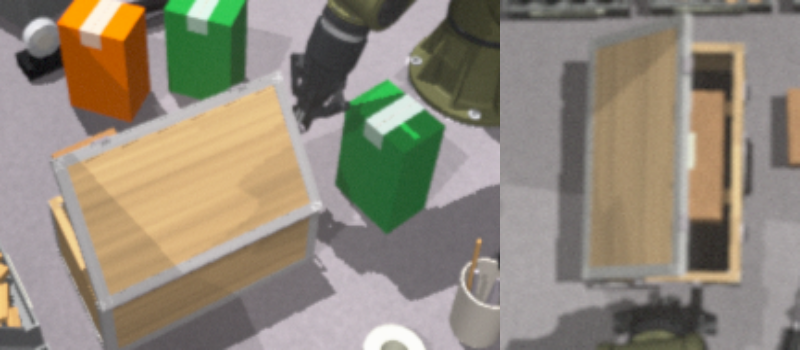

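The lid has come down to about 60° open. I'll back off and let it sink.

Emit:
{"method": "step_arm", "body": {
  "targets": [
    [0,0.6,0.5,0,0,0,1],
    [-0.5,0,3,0,0,0,1],
    [-1,0,4,0,0,0,1],
    [-1,0,4,0,0,0,1],
    [-1,-1,4,0,0,0,1],
    [-1,-1,0,0,0,0,1],
    [0,0,0,0,0,0,1],
    [0,0,0,0,0,0,1],
    [0,0,0,0,0,0,1],
    [0,0,0,0,0,0,1],
    [0,0,0,0,0,0,1],
    [0,0,0,0,0,0,1]
  ]
}}

```text
time: 12.0
ee_pos: [0.4094, 0.0427, 0.31]
tool_rot: [0.061, 2.781, -0.01]
contact_force: [-1.2, 0.5, 0.1]
gripper_width: -0.003
gripper_force: 0.0
```

Emit:
{"method": "step_arm", "body": {
  "targets": [
    [0,0,0,0,0,0,1],
    [0,0,0,0,0,0,1],
    [0,0,0,0,0,0,1],
    [0,0,0,0,0,0,1],
    [0,0,0,0,0,0,1],
    [0,0,0,0,0,0,1],
    [0,0,0,0,0,0,1],
    [0,0,0,0,0,0,1],
    [0,0,0,0,0,0,1],
    [0,0,0,0,0,0,1],
    [0,0,0,0,0,0,1],
    [0,0,0,0,0,0,1]
  ]
}}

```text
time: 13.2
ee_pos: [0.4093, 0.0425, 0.3103]
tool_rot: [0.061, 2.781, -0.01]
contact_force: [0.2, -0.3, 0.1]
gripper_width: 0.001
gripper_force: 0.0
```

Emit:
{"method": "step_arm", "body": {
  "targets": [
    [0,0,0,0,0,0,1],
    [0,0,0,0,0,0,1],
    [0,0,0,0,0,0,1],
    [0,0,0,0,0,0,1],
    [0,0,0,0,0,0,1],
    [0,0,0,0,0,0,1],
    [0,0,0,0,0,0,1],
    [0,0,0,0,0,0,1],
    [0,0,0,0,0,0,1],
    [0,0,0,0,0,0,1],
    [0,0,0,0,0,0,1],
    [0,0,0,0,0,0,1]
  ]
}}

```text
time: 14.4
ee_pos: [0.4093, 0.0425, 0.3103]
tool_rot: [0.061, 2.781, -0.01]
contact_force: [-0.4, -0.6, 0.4]
gripper_width: 0.001
gripper_force: 0.0
```

Run:
```python
from h import *
a=shot('scene','s8')['frame'][150:330,130:400];b=shot('top','t8')['frame'][90:240,165:285]
a=cv2.resize(a,(500,350));b=cv2.resize(b,(300,350))
cv2.imwrite('pics/m8.png',np.hstack([a,b]))
```

```text
(no output)
```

View pics/m8.png

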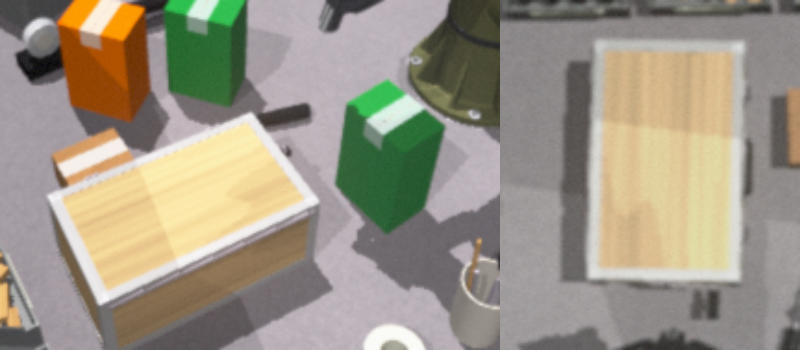

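The lid lies on the rim. I'll wait a little to check it has stopped moving.

Emit:
{"method": "step_arm", "body": {
  "targets": [
    [0,0,0,0,0,0,1],
    [0,0,0,0,0,0,1],
    [0,0,0,0,0,0,1],
    [0,0,0,0,0,0,1],
    [0,0,0,0,0,0,1],
    [0,0,0,0,0,0,1],
    [0,0,0,0,0,0,1],
    [0,0,0,0,0,0,1],
    [0,0,0,0,0,0,1],
    [0,0,0,0,0,0,1],
    [0,0,0,0,0,0,1],
    [0,0,0,0,0,0,1]
  ]
}}

```text
time: 15.7
ee_pos: [0.4093, 0.0425, 0.3102]
tool_rot: [0.061, 2.781, -0.01]
contact_force: [0.4, 0.8, 0.1]
gripper_width: 0.005
gripper_force: 0.0
```

Run:
```python
from h import *
a=shot('scene','s9')['frame'];o=cv2.imread('pics/s8.png')
d=cv2.phaseCorrelate(*[cv2.cvtColor(i[205:330,150:310],cv2.COLOR_BGR2GRAY).astype(float) for i in(o,a)]);print(d)
t=-.0382;R=np.array([[np.cos(t),-np.sin(t)],[np.sin(t),np.cos(t)]]);c=np.array([.6466,.0576])
for x,y in[(-.167,-.097),(.167,-.097),(-.167,.097),(.167,.097)]:
  for z in(.13,.14):
    q=proj('s9',[*(R@[x,y]+c),z]); print(x,y,z,((q-[130,150])*[500/270,350/180]).round(1))
```

```text
((0.0017274649473080217, 0.4850533916564075), 0.9981512301997733)
-0.167 -0.097 0.13 [251.6 110. ]
-0.167 -0.097 0.14 [251.8 105.2]
0.167 -0.097 0.13 [ 48.9 193.2]
0.167 -0.097 0.14 [ 47.9 188.4]
-0.167 0.097 0.13 [320.5 198.8]
-0.167 0.097 0.14 [321.1 194. ]
0.167 0.097 0.13 [102.  301.7]
0.167 0.097 0.14 [101.3 297.1]
```

The lid was still settling by about half a pixel, so I'll wait more.

Emit:
{"method": "step_arm", "body": {
  "targets": [
    [0,0,0,0,0,0,1],
    [0,0,0,0,0,0,1],
    [0,0,0,0,0,0,1],
    [0,0,0,0,0,0,1],
    [0,0,0,0,0,0,1],
    [0,0,0,0,0,0,1],
    [0,0,0,0,0,0,1],
    [0,0,0,0,0,0,1],
    [0,0,0,0,0,0,1],
    [0,0,0,0,0,0,1],
    [0,0,0,0,0,0,1],
    [0,0,0,0,0,0,1]
  ]
}}

```text
time: 16.95
ee_pos: [0.4093, 0.0425, 0.3103]
tool_rot: [0.061, 2.781, -0.01]
contact_force: [0.1, -0.7, -0.7]
gripper_width: -0.001
gripper_force: 0.0
```

Emit:
{"method": "step_arm", "body": {
  "targets": [
    [0,0,0,0,0,0,1],
    [0,0,0,0,0,0,1],
    [0,0,0,0,0,0,1],
    [0,0,0,0,0,0,1],
    [0,0,0,0,0,0,1],
    [0,0,0,0,0,0,1],
    [0,0,0,0,0,0,1],
    [0,0,0,0,0,0,1],
    [0,0,0,0,0,0,1],
    [0,0,0,0,0,0,1],
    [0,0,0,0,0,0,1],
    [0,0,0,0,0,0,1]
  ]
}}

```text
time: 18.15
ee_pos: [0.4093, 0.0425, 0.3103]
tool_rot: [0.061, 2.781, -0.01]
contact_force: [0.8, -0.9, -0.3]
gripper_width: 0.002
gripper_force: 0.0
```

Run:
```python
from h import *
g=lambda i,s:cv2.cvtColor(i[s],cv2.COLOR_BGR2GRAY).astype(float)
a=shot('scene','s10')['frame']
for n in('s8','s9'):
  o=cv2.imread(f'pics/{n}.png')
  for s in(np.s_[200:270,150:270],np.s_[255:330,185:310],np.s_[60:150,150:300]): print(n,cv2.phaseCorrelate(g(o,s),g(a,s)))
c=a[190:330,140:320];cv2.imwrite('pics/m10.png',cv2.resize(c,(720,560),interpolation=cv2.INTER_CUBIC))
```

```text
s8 ((-0.012195453889475516, -0.009123461445213366), 1.0071893521798247)
s8 ((0.549942612610181, 0.5407092098736825), 1.001496690701488)
s8 ((-0.009187075330572725, -0.0003870644451566818), 1.0084967219474648)
s9 ((-0.05495272142117358, -0.02237194465421055), 1.0154009234073342)
s9 ((0.5547449345677293, 0.4825942999378654), 1.0175084370907759)
s9 ((-0.0005788932998740393, -0.02191847581909201), 1.0050676615910683)
```

View pics/m10.png

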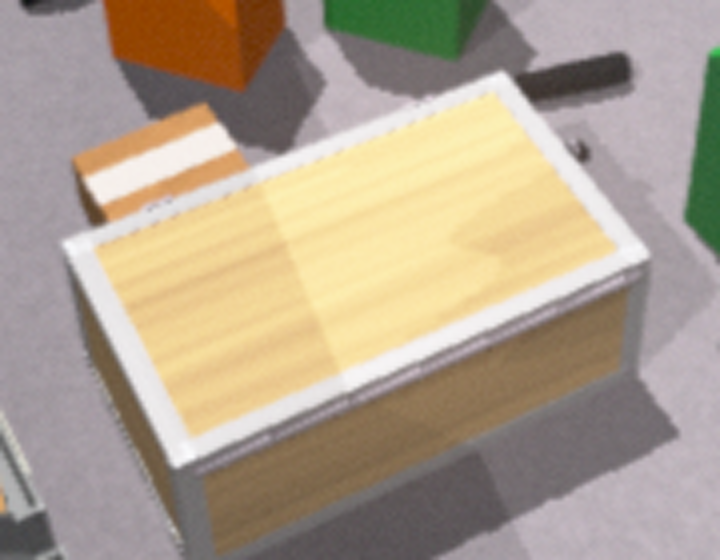

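The lid isn't moving between s8, s9 and s10: the half-pixel shift only appears with odd-sized windows. The lid sits flush on the rim and the arm is clear, so I'm handing in.

```bash
python3 -c "
from plant import manip
print(manip.hand_in())"
```

```text
the job is handed in; nothing more can be done
None
```

I handed the job in at about 18 s: the carton is on its back on both bearers and the lid sank shut by itself; the bystanders look undisturbed, and no verdict came back.

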